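Index a seal blank under the engraver's microscope

TASK

Slide the carriage along its slideway, to the robot's right, until it is fully home against the end stop, so that the seal blank stands under the microscope; leave the indexing knob on its starting stop while you do so. Then turn the indexing knob clockwise, seen from above, counting the clicks, to the third stop after the one it starts on, without overshooting to the fourth. Finish while still gripping the knob there, settled on the third stop with the carriage home; do not bump the microscope, and leave the other things on the bench where they are.

Things in the scene. Friction and masses are not known exactly. Their poses are not given: they have to be found in the camera images.
- slideway: Fixed dark steel slideway, a plate 120 x 460 mm (x, y) with a low rail on each long edge, rails' top 28 mm up; it reaches from y = -250 to +210 mm in its own frame. Its y axis runs along the slide; the end stop is at its -y end (robot's right). Origin on the bench, on the centre line, z up. Its yaw varies within 0.35 rad.
- carriage (a joint): Travel of the carriage along the slideway's own -y: 0 m at the left end, 0.12 m fully home on the end stop; starts at 0 to 0.04. Aluminium plate 92 x 291 mm, top 32 mm up, about 1 kg with its load, 2 N of friction, stays where left. It carries the knob; push or pull it by the knob. The knob axis lies at x = 0, y = 0.13 m - travel in the slideway's frame.
- blank_top (a point): Top centre of the octagonal brass seal blank, 57 mm above the bench, in a chuck of radius 30 mm that rides on the carriage 200 mm to the slideway's -y from the knob axis and turns together with the knob. With the carriage home it stands under the microscope's objective.
- knob_bar: Black upright grip bar of the indexing knob: 56 mm long (own x), 14 mm thick (own y: grip across this), 54 to 92 mm above the bench. Origin on the knob's vertical axis 78 mm above the bench: put the TCP here. Under it a dark skirt, radius 24, top at 54 mm, on a brass drum, radius 41, top at 46 mm. It turns with the knob; a steel pointer under its +x end points to the slideway's +x at the start.
- knob (a joint): Knob angle, rad, growing clockwise seen from above. Sprung detents every 0.4189 rad (24 degrees): start 0 (within 0.03), first stop 0.4189, second 0.8378, third 1.2566, fourth 1.6755, fifth 2.0944, each marked by a small pip on the drum's rim; hard limits just before 0 and past the fifth. About 0.1 N m takes it over the crest midway between stops; it then pulls into the next stop and stays.
- microscope: Fixed stereo microscope. Origin under its foot (120 x 140 mm), at x 150, y -190 mm in the slideway's frame, same axes. Pillar 288 mm tall, 20 mm to +x of the origin. Head of radius 37 mm, axis 150 mm to -x of the origin, objective's underside 88 mm up, head 125 to 210 mm up; eyepieces lean to -x, to 270 mm up and 75 mm from the head's axis. The homed knob axis is 200 mm from the head's axis.
- tin: Bystander: squat amber jar, radius 24, height 45 mm; origin under its centre. Leave it alone.
- stamp: Bystander: turned wooden hand stamp, radius 17, height 60 mm, upright; origin under its centre. Leave it alone.
- blank: Bystander: spare octagonal brass blank 44 mm across, 9 mm thick; origin under its centre. Leave it alone.
- graver: Bystander: graver lying on the bench between the slideway and the robot, 140 mm long along its own x, 20 mm wide, 18 mm high; origin near its middle, on the bench. Leave it alone.

How it is judged:
On the way, in this order (a step that is already met when the one before it is completed fails the run):
1. the carriage is home while the knob is still on its starting stop (value of joint carriage above 0.116 m and value of joint knob below 0.2 rad), for 0.1 s.
2. the knob has clicked onto the third stop (value of joint carriage above 0.116 m and value of joint knob between 1.11664 and 1.39664 rad), for 0.1 s.
At the end, for the whole second after the job is handed in: The carriage is within 4 mm of its end stop, the knob is at rest within 0.14 rad (8 degrees) of the third stop (1.2566 rad), and the fingers still grip the knob with more than 2 N (all of step 2 and contact force between the fingers and knob_bar above 2 N and velocity of joint knob between -0.05 and 0.05 rad/s); the arm keeps its last pose, push and grip.
It fails at once if the knob went past the crest to the fourth stop (value of joint knob above 1.46608 rad).
It fails at once if the microscope was bumped (over 5 N) (contact force between any of the arm, the fingers and microscope above 5 N).
It fails at once if a bystander was moved more than 15 mm or tipped (distance of any of tin, stamp, blank, graver from where it was at the start of the episode above 0.015 m or angle between any of tin, stamp, blank, graver's own z axis and vertical above 0.35 rad).
It also fails if it takes over 35 s, if anything falls off the work surface, if the arm or the gripper's body presses on something with over 40 N, if the wrist force passes 120 N, or if a joint passes its speed limit or range.

ROBOT

A 6-joint arm with a two-finger parallel gripper is mounted at the origin on the work surface. World frame = base frame: x ahead of the robot, y to its left, z up, the work surface at z = 0. Lengths are in m, angles in rad, forces in N, time in s.
With the tool pointing down it reaches from about 0.3 to 0.825 m from the base axis. Payload 5.4 kg.
Tool frame: the origin (TCP) lies between the finger pads, 19 mm behind the fingertips; this is the grasp point; z points along the fingers, y is the line along which they close (so a half turn about z gives the same grasp; the last joint's range is limited). The gripper opens to 92 mm and grips with 3 to 60 N. Pads are 20 mm wide; open, the fingers measure 128 mm over their backs; the gripper's body (75 mm by 189 mm) begins 69 mm behind the grasp point.
Start: joints at [0.952, 0.158, 1.597, -0, 1.386, -0.21], TCP at [0.229, 0.528, 0.233] pointing down, gripper open.
Joint ranges: [-2.91, 2.91], [-0.94, 2.29], [0.18, 2.7], [-1.29, 4.43], [0.17, 2.64], [-3, 3]. Speed limits (rad/s): [2.57, 2.57, 3.14, 3.14, 3.14, 3.14].

INTERFACE

Orientations are given as a 3x3 rotation matrix whose columns are the frame's x, y, z axes.
In Python, from plant import observe, viewer, workorder, models gives the robot as it stands.
- The arm moves only by the tool arm_command, never from a script. Its argument "increments" is a list of rows, each an object of numbers: "dx", "dy", "dz": the shift along the tool's x, y, z in cm; "yaw": the turn about the tool's z in degrees; "fingers": the finger opening in cm, from 0 to 9.19. A call has 1 to 10 rows; each row is the pose to reach, as a shift and turn from the pose commanded when the call began, along the tool's axes at that moment; what a row does not reach only later rows make up. A row lasts 1/10 s, in which the tool goes at most 50 mm and 8.59 degrees, less where a joint would pass 70% of its speed; a pose out of reach is approached as far as the arm can. A call with a gripper value outside its range is refused whole. The fingers move at their own pace and stop on an object; "force" is the grip in N (left out, the last holds). Time passes only in rows, so rows that repeat a pose let the fingers close. It gives the time, the measured TCP pose, the force, the opening and the grip force at its end, in the units of the state.
- observe(): the state, without advancing time (a new reading comes with each control period).
- viewer.camera(name): name is "side" or "top" or "wrist"; returns a dict with "frame" (400x640x3 uint8, blue, green, red), "fx", "fy", "cx", "cy" (pixels), "k1" (the pictures are not rectified: a ray, as slopes to the right and down, at radius r is drawn at 1 + k1 r^2 times it, then the intrinsics apply), "view" (4x4, takes a point from world to camera coordinates); the wrist camera has in their place "hand_eye" (4x4, takes a point from camera to tool coordinates, whose origin is the TCP and whose axes are the flange's). Camera axes: x right, y down, z forward; pixel columns grow to the right and rows downward; lengths in m; the calibration is good to about 2 mm. A picture is of the moment at which its call begins: read the wrist's pose just before it. There is no depth.
- workorder.close_job(): hands the job in; it is judged then, once.
Trained networks look in the newest picture that a camera, given by its name, has taken for a name from the list of things; names that differ only in an ending like _2 or _b are one class to them, and where a whole thing is asked for, a point or a joint stands for the part that bears it (a point fixed in the world has none). Each returns a list of dicts, best first, with "confidence" (0 to 1); they miss things now and then, are a little off and sometimes report something else, mostly with a low value. They report only what shows in the picture. A call takes as long as a camera call.
- models.cut_out(query, camera): "mask" (400x640 bool, what is visible of it) and "extent" ([centre column, centre row, width, height] in pixels, round what is visible of it).
- models.place_of(query, camera): "position" ([column, row] in pixels: a listed point, or the origin of a listed thing).
The state is a dict: "time_s": time; "joint_pos": joint angles; "dq": joint speeds; "joint_torque": joint torques, N m; "tcp_pos": TCP position; "tcp_rot": TCP orientation; "wrist_force": force on the tool from outside, world axes, zero at the start; "torque": the same for the moment, N m; "finger_gap": finger opening in m; "gripper_force": force on a finger pad.
Only numpy, scipy, OpenCV 4.12 (cv2) and the standard library are available. Lean on these libraries where they do the work, as an engineer would, in place of code of your own. Each camera call takes 0.05 s, during which the arm holds its last target. There are 200 camera calls.

## Working session

There is one attempt and no reset: what is moved stays moved. The work goes in short steps, Python scripts to look and compute and a tool call to move; the robot and the scene stay as the last step left them, time stands still between calls to the robot, and variables do not carry over. Pictures are saved under pics/ and viewed, at most 10 in all, crops included, and the job is handed in when it is done.

Besides the shell and the picture viewer there is one more tool, called after "Emit:" in YAML: its name, and indented under it one key for each argument. arm_command: Moves the arm, as the interface text tells. Its arguments: {"type":"object","properties":{"increments":{"type":"array","items":{"type":"object","properties":{"dx":{"type":"number"},"dy":{"type":"number"},"dz":{"type":"number"},"yaw":{"type":"number"},"fingers":{"type":"number"}}}},"force":{"type":"number"}},"required":["increments"]}

```bash
mkdir -p pics
cat > h.py <<'E'
import numpy as np, cv2
from plant import observe, viewer, workorder, models
def ray(c,px,st=None):
    K=np.array([[c['fx'],0,c['cx']],[0,c['fy'],c['cy']],[0,0,1.]])
    d=cv2.undistortPoints(np.array([[px]],float),K,np.array([c['k1'],0,0,0.]))[0,0]
    d=np.array([d[0],d[1],1.])
    if 'view' in c: T=np.linalg.inv(np.array(c['view']))
    else:
        W=np.eye(4);W[:3,:3]=st['tcp_rot'];W[:3,3]=st['tcp_pos'];T=W@np.array(c['hand_eye'])
    return T[:3,3],T[:3,:3]@d
def at_z(c,px,z,st=None):
    o,d=ray(c,px,st);return o+d*(z-o[2])/d[2]
E
python3 - <<'E'
from h import *
np.set_printoptions(precision=4,suppress=True)
Z=dict(knob_bar=.078,blank_top=.057,slideway=0,microscope=0,tin=0,stamp=0,blank=0,graver=0)
st=observe();print(st['time_s'],st['tcp_pos'],st['tcp_rot'])
for cam in ['top','side']:
    c=viewer.camera(cam);cv2.imwrite(f'pics/{cam}0.png',c['frame'])
    for n,z in Z.items():
        for r in models.place_of(n,cam)[:2]:
            print(cam,n,round(r['confidence'],2),np.round(r['position']),at_z(c,r['position'],z))
E
```

```text
0.0 [0.2282 0.5271 0.2323] [[-0.9176  0.3975 -0.0011]
 [ 0.3975  0.9176 -0.0015]
 [ 0.0004 -0.0019 -1.    ]]
top knob_bar 0.77 [337. 186.] [ 0.6281 -0.0005  0.078 ]
top blank_top 0.66 [336. 261.] [0.4863 0.001  0.057 ]
top blank_top 0.63 [436. 221.] [ 0.5646 -0.1935  0.057 ]
top slideway 0.67 [382. 206.] [ 0.5986 -0.0962  0.    ]
top slideway 0.36 [409. 152.] [ 0.7152 -0.1556  0.    ]
top microscope 0.8 [492. 164.] [ 0.6904 -0.3295  0.    ]
top tin 0.65 [340. 118.] [ 0.7885 -0.008   0.    ]
top tin 0.59 [333. 260.] [0.4876 0.0049 0.    ]
top stamp 0.75 [377. 130.] [ 0.7618 -0.0878  0.    ]
top blank 0.8 [407. 149.] [ 0.7206 -0.1509  0.    ]
top graver 0.87 [337. 259.] [ 0.488  -0.0035  0.    ]
side knob_bar 0.68 [310. 193.] [ 0.626  -0.0005  0.078 ]
side blank_top 0.69 [350. 168.] [ 0.5623 -0.1843  0.057 ]
side blank_top 0.27 [372. 231.] [0.4856 0.0898 0.057 ]
side slideway 0.64 [335. 208.] [ 0.5839 -0.0785  0.    ]
side microscope 0.69 [312. 160.] [ 0.6877 -0.3353  0.    ]
side tin 0.82 [237. 219.] [0.7936 0.0077 0.    ]
side stamp 0.75 [261. 198.] [ 0.7694 -0.0957  0.    ]
side blank 0.57 [286. 185.] [ 0.7256 -0.1734  0.    ]
side graver 0.15 [287. 187.] [ 0.7203 -0.166   0.    ]
```

View pics/top0.png

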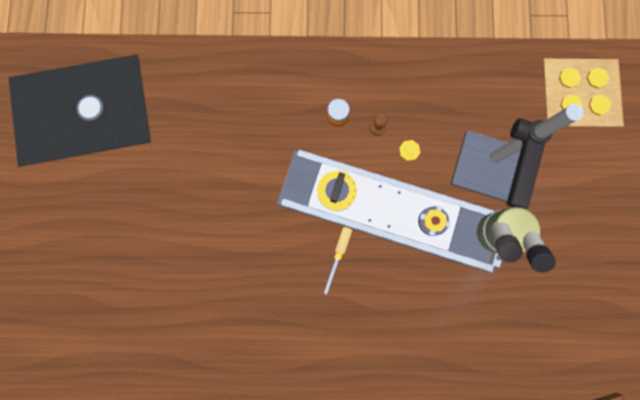

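View pics/side0.png

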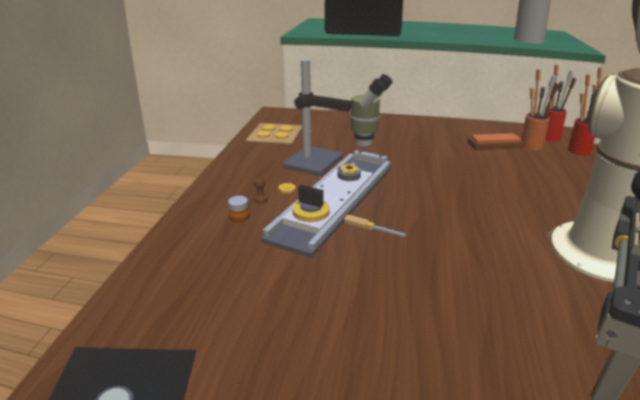

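Emit:
arm_command:
  increments:
    - {"dx": -3, "dy": -1.7, "yaw": -1}
    - {"dx": -7, "dy": -4, "yaw": -2}
    - {"dx": -11, "dy": -6.2, "yaw": -3}
    - {"dx": -15, "dy": -8.5, "yaw": -4}
    - {"dx": -19, "dy": -10.7, "yaw": -5}
    - {"dx": -23, "dy": -13, "yaw": -5}
    - {"dx": -27, "dy": -15.2, "yaw": -5}
    - {"dx": -31, "dy": -17.5, "yaw": -5}
    - {"dx": -33, "dy": -18.6, "yaw": -5}
    - {"dx": -33, "dy": -18.6, "yaw": -5}

```text
validation failed for argument at $.in...
```

```bash
cat > go.py <<'E'
from h import *
import sys
# print tool-frame delta to world target x y z and slide yaw
t=np.array(list(map(float,sys.argv[1:4])));s=observe();R=np.array(s['tcp_rot'])
print(s['time_s'],np.round(s['tcp_pos'],4),'d cm',np.round(100*R.T@(t-s['tcp_pos']),2),'tool y ang deg',np.degrees(np.arctan2(R[0,1],R[1,1])).round(2), 'F',np.round(s['wrist_force'],1))
E
python3 go.py .62 0 .2
```

```text
0.9 [0.2286 0.5276 0.2333] d cm [-56.89 -32.85   3.33] tool y ang deg 23.42 F [0.8 0.2 0.6]
```

Emit:
arm_command:
  increments:
    - {"dx": -3, "dy": -1.7, "dz": 0, "yaw": -1, "fingers": 9}
    - {"dx": -7, "dy": -4, "dz": 0, "yaw": -2, "fingers": 9}
    - {"dx": -11, "dy": -6.2, "dz": 0, "yaw": -3, "fingers": 9}
    - {"dx": -15, "dy": -8.5, "dz": 0, "yaw": -4, "fingers": 9}
    - {"dx": -19, "dy": -10.7, "dz": 0, "yaw": -5, "fingers": 9}
    - {"dx": -23, "dy": -13, "dz": 0, "yaw": -5, "fingers": 9}
    - {"dx": -27, "dy": -15.2, "dz": 0, "yaw": -5, "fingers": 9}
    - {"dx": -31, "dy": -17.5, "dz": 0, "yaw": -5, "fingers": 9}
    - {"dx": -33, "dy": -18.6, "dz": 0, "yaw": -5, "fingers": 9}
    - {"dx": -33, "dy": -18.6, "dz": 0, "yaw": -5, "fingers": 9}

```text
time_s: 1.9
tcp_pos: [0.459, 0.2235, 0.2334]
tcp_rot: [[-0.947, 0.32, 0.001], [0.32, 0.947, -0.0], [-0.001, -0.0, -1.0]]
wrist_force: [-0.6, -0.4, 0.6]
finger_gap: 0.0905
gripper_force: 0.0
```

```bash
python3 go.py .62 0 .2
```

```text
1.9 [0.459  0.2235 0.2334] d cm [-22.4  -16.02   3.36] tool y ang deg 18.67 F [-0.6 -0.4  0.6]
```

Emit:
arm_command:
  increments:
    - {"dx": -3.5, "dy": -2.5, "dz": 0.5, "yaw": 0, "fingers": 9}
    - {"dx": -7, "dy": -5, "dz": 1, "yaw": 0, "fingers": 9}
    - {"dx": -10.5, "dy": -7.5, "dz": 1.5, "yaw": 0, "fingers": 9}
    - {"dx": -14, "dy": -10, "dz": 2, "yaw": 0, "fingers": 9}
    - {"dx": -17.5, "dy": -12.5, "dz": 2.5, "yaw": 0, "fingers": 9}
    - {"dx": -20.5, "dy": -14.5, "dz": 3, "yaw": 0, "fingers": 9}
    - {"dx": -22.4, "dy": -16, "dz": 3.3, "yaw": 0, "fingers": 9}
    - {"dx": -22.4, "dy": -16, "dz": 3.3, "yaw": 0, "fingers": 9}
    - {"dx": -22.4, "dy": -16, "dz": 3.3, "yaw": 0, "fingers": 9}

```text
time_s: 2.8
tcp_pos: [0.619, 0.0044, 0.2]
tcp_rot: [[-0.949, 0.316, -0.001], [0.316, 0.949, 0.001], [0.001, 0.001, -1.0]]
wrist_force: [-0.6, 0.5, 0.0]
finger_gap: 0.09
gripper_force: 0.0
```

```bash
cat > look.py <<'E'
from h import *
np.set_printoptions(precision=4,suppress=True)
st=observe();c=viewer.camera('wrist');cv2.imwrite('pics/w1.png',c['frame'])
R=np.array(st['tcp_rot'])
def axis(m,z):
    pts=cv2.boxPoints(cv2.minAreaRect(np.argwhere(m)[:,::-1].astype(np.float32)))
    w=np.array([at_z(c,p,z,st)[:2] for p in pts]);e=[w[1]-w[0],w[2]-w[1]]
    e.sort(key=np.linalg.norm);l=e[1];return w.mean(0),np.linalg.norm(e[0]),np.linalg.norm(l),np.degrees(np.arctan2(l[1],l[0]))
print('tcp',st['tcp_pos'],'tool y ang',np.degrees(np.arctan2(R[0,1],R[1,1])))
for n,z in dict(knob_bar=.092,carriage=.032,slideway=.028).items():
    for r in models.cut_out(n,'wrist')[:1]: print(n,r['confidence'],r['extent'],axis(r['mask'],z))
for n,z in dict(knob_bar=.078,blank_top=.057).items():
    for r in models.place_of(n,'wrist')[:2]: print(n,r['confidence'],r['position'],at_z(c,r['position'],z,st))
E
python3 look.py; python3 go.py .627 0 .078
```

```text
tcp [0.619  0.0044 0.2   ] tool y ang 18.400378779767003
knob_bar 0.8 [319.0, 203.1, 16.2, 61.4] (array([0.622 , 0.0012]), np.float64(0.014549090360326464), np.float64(0.060810328359969794), np.float64(-16.25528941924003))
carriage 0.89 [226.9, 192.9, 264.8, 85.7] (array([ 0.596 , -0.0984]), np.float64(0.09820618891941436), np.float64(0.2868609533446247), np.float64(72.86060513807286))
slideway 0.65 [208.8, 191.2, 409.2, 112.3] (array([ 0.5855, -0.1231]), np.float64(0.12093451111301849), np.float64(0.45390642458021513), np.float64(72.66321077470725))
blank_top 0.89 [128.4, 205.8] [ 0.5689 -0.1916  0.057 ]
3.1 [0.6191 0.0042 0.2006] d cm [-0.88 -0.15 12.26] tool y ang deg 18.35 F [ 0.4 -0.6 -0.1]
```

View pics/w1.png

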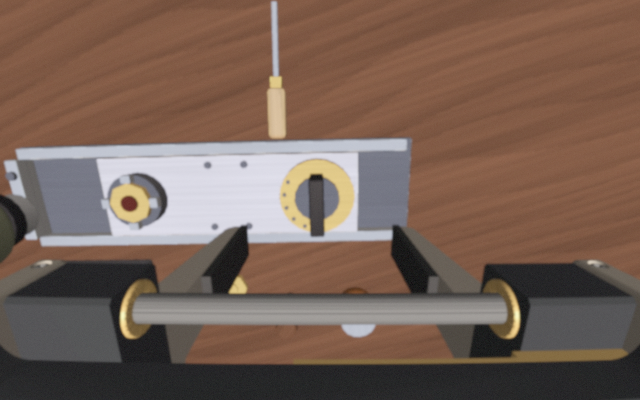

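Emit:
arm_command:
  increments:
    - {"dx": -0.8, "dy": -0.1, "dz": 3, "yaw": -1, "fingers": 6}
    - {"dx": -0.8, "dy": -0.1, "dz": 6, "yaw": -1, "fingers": 6}
    - {"dx": -0.8, "dy": -0.1, "dz": 9, "yaw": -1, "fingers": 6}
    - {"dx": -0.8, "dy": -0.1, "dz": 11, "yaw": -1, "fingers": 6}
    - {"dx": -0.8, "dy": -0.1, "dz": 12.1, "yaw": -1, "fingers": 6}
    - {"dx": -0.8, "dy": -0.1, "dz": 12.1, "yaw": -1, "fingers": 6}
    - {"dx": -0.8, "dy": -0.1, "dz": 12.1, "yaw": -1, "fingers": 6}

```text
time_s: 3.8
tcp_pos: [0.6274, -0.0002, 0.0804]
tcp_rot: [[-0.954, 0.299, 0.002], [0.299, 0.954, -0.0], [-0.002, 0.0, -1.0]]
wrist_force: [0.5, -0.6, 0.4]
finger_gap: 0.06
gripper_force: 0.0
```

```bash
sed -i 's/w1/w2/' look.py; python3 look.py; python3 go.py .627 0 .079
```

```text
tcp [ 0.6274 -0.0002  0.0804] tool y ang 17.404957597403772
knob_bar 0.56 [317.4, 240.5, 23.3, 99.7] (array([0.6178, 0.0021]), np.float64(0.012734914295799918), np.float64(0.05657621220810994), np.float64(-16.865342817234676))
carriage 0.88 [192.9, 223.8, 385.8, 133.8] (array([ 0.6025, -0.0924]), np.float64(0.11503054161875853), np.float64(0.2680671989934423), np.float64(72.38570515722178))
slideway 0.98 [234.5, 213.3, 467.4, 166.7] (array([ 0.6068, -0.064 ]), np.float64(0.12489897777272413), np.float64(0.3246680035727367), np.float64(72.62853390132398))
knob_bar 0.96 [318.6, 249.3] [ 0.6272 -0.0001  0.078 ]
blank_top 0.78 [16.3, 230.7] [ 0.5654 -0.1883  0.057 ]
4.1 [ 6.273e-01 -4.000e-04  8.030e-02] d cm [0.04 0.03 0.13] tool y ang deg 17.42 F [-0.4  1.2  0. ]
```

View pics/w2.png

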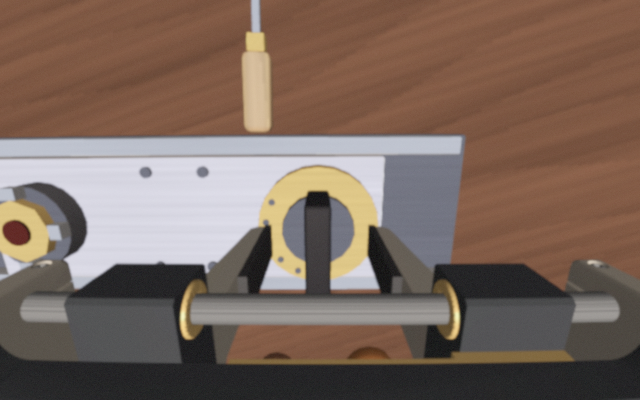

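The bar (318,249) is centred between the fingers and aligned. Close on it.

Emit:
arm_command:
  force: 25
  increments:
    - {"dx": 0, "dy": 0, "dz": 0.1, "yaw": 0, "fingers": 1}
    - {"dx": 0, "dy": 0, "dz": 0.1, "yaw": 0, "fingers": 1}
    - {"dx": 0, "dy": 0, "dz": 0.1, "yaw": 0, "fingers": 1}
    - {"dx": 0, "dy": 0, "dz": 0.1, "yaw": 0, "fingers": 1}
    - {"dx": 0, "dy": 0, "dz": 0.1, "yaw": 0, "fingers": 1}
    - {"dx": 0, "dy": 0, "dz": 0.1, "yaw": 0, "fingers": 1}
    - {"dx": 0, "dy": 0, "dz": 0.1, "yaw": 0, "fingers": 1}

```text
time_s: 4.8
tcp_pos: [0.6266, -0.0004, 0.0783]
tcp_rot: [[-0.954, 0.299, -0.0], [0.299, 0.954, -0.0], [0.0, -0.0, -1.0]]
wrist_force: [0.3, -0.9, -0.1]
finger_gap: 0.0135
gripper_force: 25.0
```

Emit:
arm_command:
  increments:
    - {"dx": 0, "dy": -0.5, "dz": 0, "yaw": 0, "fingers": 1}
    - {"dx": 0, "dy": -1.3, "dz": 0, "yaw": 0, "fingers": 1}
    - {"dx": 0, "dy": -2.1, "dz": 0, "yaw": 0, "fingers": 1}
    - {"dx": 0, "dy": -2.9, "dz": 0, "yaw": 0, "fingers": 1}
    - {"dx": 0, "dy": -3.7, "dz": 0, "yaw": 0, "fingers": 1}
    - {"dx": 0, "dy": -4.5, "dz": 0, "yaw": 0, "fingers": 1}
    - {"dx": 0, "dy": -5.3, "dz": 0, "yaw": 0, "fingers": 1}
    - {"dx": 0, "dy": -6.1, "dz": 0, "yaw": 0, "fingers": 1}
    - {"dx": 0, "dy": -6.6, "dz": 0, "yaw": 0, "fingers": 1}
    - {"dx": 0, "dy": -7, "dz": 0, "yaw": 0, "fingers": 1}

```text
time_s: 5.8
tcp_pos: [0.6057, -0.0677, 0.0783]
tcp_rot: [[-0.954, 0.3, 0.0], [0.3, 0.954, -0.0], [-0.0, 0.0, -1.0]]
wrist_force: [3.2, 1.6, -3.4]
finger_gap: 0.0138
gripper_force: 25.0
```

```bash
python3 -c "
from h import *
s=observe();p=np.array(s['tcp_pos']);R=np.array(s['tcp_rot']);print(s['time_s'],p,R.T@s['wrist_force'],s['torque'],R.T@(p-[.6266,-.0004,.0783]))"
```

```text
5.8 [ 0.60571056 -0.06768869  0.07828529] [-2.58599145  2.49783697  3.44485285] [ 0.29383582 -0.57667215  0.01966166] [-2.42233108e-04 -7.04562097e-02  1.27943962e-05]
```

Emit:
arm_command:
  increments:
    - {"dx": 0, "dy": -0.4, "dz": 0, "yaw": 0, "fingers": 1}
    - {"dx": 0, "dy": -0.8, "dz": 0, "yaw": 0, "fingers": 1}
    - {"dx": 0, "dy": -1.2, "dz": 0, "yaw": 0, "fingers": 1}
    - {"dx": 0, "dy": -1.5, "dz": 0, "yaw": 0, "fingers": 1}
    - {"dx": 0, "dy": -1.7, "dz": 0, "yaw": 0, "fingers": 1}
    - {"dx": 0, "dy": -1.9, "dz": 0, "yaw": 0, "fingers": 1}
    - {"dx": 0, "dy": -2, "dz": 0, "yaw": 0, "fingers": 1}

```text
time_s: 6.5
tcp_pos: [0.5999, -0.0864, 0.0783]
tcp_rot: [[-0.954, 0.299, 0.0], [0.299, 0.954, -0.0], [-0.001, -0.0, -1.0]]
wrist_force: [5.0, 0.6, -4.2]
finger_gap: 0.0141
gripper_force: 25.0
```

```bash
cat > chk.py <<'E'
from h import *
s=observe();p=np.array(s['tcp_pos']);R=np.array(s['tcp_rot']);R0=np.array([[-.954,.2995,0],[.2995,.954,0],[0,0,-1]])
print(s['time_s'],p.round(4),'Ftool',(R.T@s['wrist_force']).round(1),'Fslide',(R0.T@s['wrist_force']).round(1),'tq',np.round(s['torque'],2),'moved',(R0.T@(p-[.6266,-.0004,.0783])).round(4),'yang',np.degrees(np.arctan2(R[0,1],R[1,1])).round(2),'grip',s['gripper_force'],s['finger_gap'],'q6',s['joint_pos'][5])
E
python3 chk.py
```

```text
6.5 [ 0.5999 -0.0864  0.0783] Ftool [-4.6  2.1  4.2] Fslide [-4.6  2.1  4.2] tq [ 0.15 -0.95 -0.02] moved [-0.0003 -0.0901 -0.    ] yang 17.42 grip 24.997556805610657 0.014082164887408825 q6 -1.6088639619041183
```

Emit:
arm_command:
  increments:
    - {"dx": -0.03, "dy": -0.2, "dz": 0, "yaw": 0, "fingers": 1}
    - {"dx": -0.05, "dy": -0.4, "dz": 0, "yaw": 0, "fingers": 1}
    - {"dx": -0.05, "dy": -0.6, "dz": 0, "yaw": 0, "fingers": 1}
    - {"dx": -0.05, "dy": -0.8, "dz": 0, "yaw": 0, "fingers": 1}
    - {"dx": -0.05, "dy": -0.8, "dz": 0, "yaw": 0, "fingers": 1}

```text
time_s: 7.0
tcp_pos: [0.5994, -0.088, 0.0783]
tcp_rot: [[-0.954, 0.299, 0.004], [0.299, 0.954, 0.01], [-0.001, 0.011, -1.0]]
wrist_force: [12.1, 21.6, -3.8]
finger_gap: 0.0138
gripper_force: 25.0
```

```bash
python3 chk.py
```

```text
7.0 [ 0.5994 -0.088   0.0783] Ftool [-5.1 24.2  4.1] Fslide [-5.1 24.2  3.8] tq [ 3.18 -1.95  0.07] moved [-0.0003 -0.0918 -0.    ] yang 17.42 grip 25.009669214487076 0.013829381831936287 q6 -1.6223959347367014
```

```bash
python3 -c "
from h import *
c=viewer.camera('side');cv2.imwrite('pics/s2.png',cv2.resize(c['frame'][120:270,240:440],None,fx=4,fy=4,interpolation=2))"
```

```text
(no output)
```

View pics/s2.png

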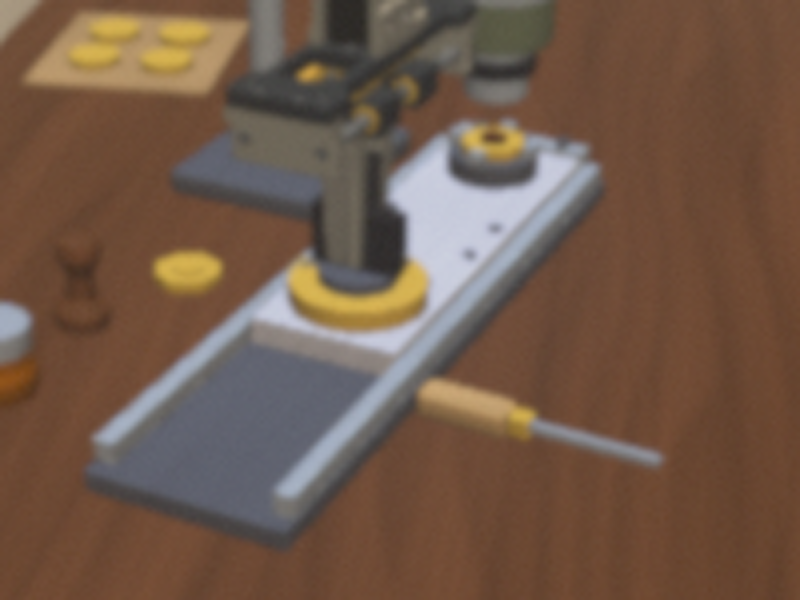

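The carriage plate reaches the end block (about 560,150 in the crop) and the blank (492,140) stands under the objective (497,80), so it is home. Now I turn the knob one click.

Emit:
arm_command:
  increments:
    - {"dx": -0.05, "dy": 0.2, "dz": 0, "yaw": 3, "fingers": 1}
    - {"dx": -0.05, "dy": 0.3, "dz": 0, "yaw": 8, "fingers": 1}
    - {"dx": -0.05, "dy": 0.3, "dz": 0, "yaw": 13, "fingers": 1}
    - {"dx": -0.05, "dy": 0.3, "dz": 0, "yaw": 18, "fingers": 1}
    - {"dx": -0.05, "dy": 0.3, "dz": 0, "yaw": 22, "fingers": 1}
    - {"dx": -0.05, "dy": 0.3, "dz": 0, "yaw": 24, "fingers": 1}
    - {"dx": -0.05, "dy": 0.3, "dz": 0, "yaw": 24, "fingers": 1}
    - {"dx": -0.05, "dy": 0.3, "dz": 0, "yaw": 24, "fingers": 1}

```text
time_s: 7.85
tcp_pos: [0.5992, -0.0884, 0.0783]
tcp_rot: [[-0.75, 0.661, -0.0], [0.661, 0.75, 0.005], [0.003, 0.003, -1.0]]
wrist_force: [6.1, 9.9, -0.3]
finger_gap: 0.0137
gripper_force: 25.0
```

```bash
python3 chk.py
```

```text
7.85 [ 0.5992 -0.0884  0.0783] Ftool [ 2.  11.5  0.4] Fslide [-2.9 11.3  0.3] tq [ 1.5  -0.9  -0.02] moved [-0.0003 -0.0922 -0.    ] yang 41.41 grip 24.99812364578247 0.013670395756544244 q6 -1.1981490139917008
```

Emit:
arm_command:
  increments:
    - {"dx": 0, "dy": 0, "dz": 0, "yaw": 4, "fingers": 1}
    - {"dx": 0, "dy": 0, "dz": 0, "yaw": 9, "fingers": 1}
    - {"dx": 0, "dy": 0, "dz": 0, "yaw": 14, "fingers": 1}
    - {"dx": 0, "dy": 0, "dz": 0, "yaw": 19, "fingers": 1}
    - {"dx": 0, "dy": 0, "dz": 0, "yaw": 22, "fingers": 1}
    - {"dx": 0, "dy": 0, "dz": 0, "yaw": 24, "fingers": 1}
    - {"dx": 0, "dy": 0, "dz": 0, "yaw": 24, "fingers": 1}

```text
time_s: 8.55
tcp_pos: [0.5987, -0.0889, 0.0783]
tcp_rot: [[-0.416, 0.91, -0.002], [0.91, 0.416, 0.004], [0.004, 0.0, -1.0]]
wrist_force: [2.3, 8.8, 0.8]
finger_gap: 0.0139
gripper_force: 25.0
```

```bash
python3 chk.py
```

```text
8.55 [ 0.5987 -0.0889  0.0783] Ftool [ 7.1  5.7 -0.8] Fslide [ 0.5  9.1 -0.8] tq [ 1.29 -0.57  0.  ] moved [ 0.0001 -0.0928  0.    ] yang 65.44 grip 24.99892920255661 0.013894030616325872 q6 -0.7786287519304099
```

Emit:
arm_command:
  increments:
    - {"dx": 0, "dy": 0, "dz": 0, "yaw": 4, "fingers": 1}
    - {"dx": 0, "dy": 0, "dz": 0, "yaw": 9, "fingers": 1}
    - {"dx": 0, "dy": 0, "dz": 0, "yaw": 14, "fingers": 1}
    - {"dx": 0, "dy": 0, "dz": 0, "yaw": 19, "fingers": 1}
    - {"dx": 0, "dy": 0, "dz": 0, "yaw": 22, "fingers": 1}
    - {"dx": 0, "dy": 0, "dz": 0, "yaw": 24, "fingers": 1}
    - {"dx": 0, "dy": 0, "dz": 0, "yaw": 24, "fingers": 1}
    - {"dx": 0, "dy": 0, "dz": 0, "yaw": 24, "fingers": 1}
    - {"dx": 0, "dy": 0, "dz": 0, "yaw": 24, "fingers": 1}

```text
time_s: 9.45
tcp_pos: [0.5979, -0.0891, 0.0783]
tcp_rot: [[-0.011, 1.0, -0.003], [1.0, 0.011, 0.004], [0.004, -0.003, -1.0]]
wrist_force: [-1.2, 8.6, 1.4]
finger_gap: 0.0139
gripper_force: 25.0
```

```bash
python3 chk.py; python3 -c "
from h import *
c=viewer.camera('wrist');cv2.imwrite('pics/w3.png',c['frame'])"
```

```text
9.45 [ 0.5979 -0.0891  0.0783] Ftool [ 8.6 -1.1 -1.3] Fslide [ 3.7  7.8 -1.4] tq [ 1.11 -0.1   0.01] moved [ 0.0008 -0.0932  0.    ] yang 89.39 grip 25.00506967306137 0.013855785407455249 q6 -0.3604899639957617
```

View pics/w3.png

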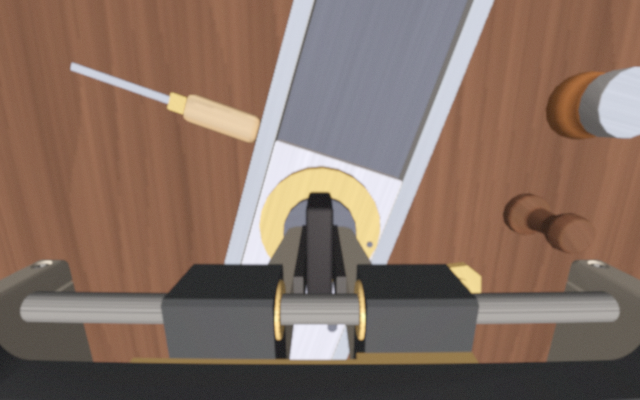

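The bar (320,235) lies square in the pads after a 72° turn, with the carriage still pressed home and no residual torque.

```bash
python3 -c "
from h import *
print(workorder.close_job())"
```

```text
the job is handed in; nothing more can be done
None
```

I handed the job in with the carriage against the end stop, the knob turned 72° clockwise to the third stop and still gripped at 25 N; `close_job()` returned no verdict, so the pass is unconfirmed.

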